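# Set the vegetable slicer to 5 mm

### The job

Set the vegetable slicer for 5 mm slices: with a fingertip, gently flick the top of its thickness dial towards the slicer's handle until it has clicked home with the one bold full-width bar of its rim at the top, against the pointer, without running on to the next click. Only touch the dial, never pinch it; keep off the blade, do not shove or lift the slicer, and leave everything else on the bench as it lies.

Things in the scene. Friction and masses are not known exactly. Their poses are not given: they have to be found in the camera images.
- slicer: Steel mandoline slicer, about 2 kg, loose on four rubber feet; a light drag on the dial does not shift it. Origin on the bench under its middle; z up, x from the raised end with the black loop handle (-x) to the low end, y across. 440 mm long (x -240 to 200), 130 mm wide; deck slopes down 12 degrees to +x. Rail outer faces at y = -60 and 60 mm; the -y rail's top is 105 mm high at the dial.
- dial_top (a point): Topmost point of the thickness dial's rim, mid-width, 120 mm above the bench; fixed in the slicer at (10, -74, 120) mm, it does not turn. The dial is an upright wheel outside the -y rail, axle along slicer y, 60 mm diameter, rim 16 mm wide. Rim top stands 15 mm above the rail and 2 mm above the pointer plate (slicer y -61 to -64), the nearest thing; above the dial all is free.
- dial (a joint): Turn of the dial, rad. 0 = closed; a click every 0.5236 (15.7 mm along the rim) and 1 mm of slice a click: 5 mm = 2.618. Stops just past 0 and 10. Grows as the rim's top moves towards the handle (slicer -x). A spring roller holds each click: 2 to 3 N along the rim turns it over; let go, it drops into the nearer click, no coasting, but may hang halfway. Starts at 1, 2 or 3, rarely hung between.
- dial_rim: The dial's black ribbed rubber rim (friction about 1), turning with it: origin on the axle 30 mm under dial_top; at joint 0 its axes are the slicer's. White marks, one per click: short thin ones, and at 5 mm one bold bar 5 mm thick over full width, with a long radial bar on the outer face. The mark at the top is what is set; at first the bold bar lies 60 to 120 degrees off on the low-end side.
- blade: The slicer's straight steel blade across the deck between the rails, 22 mm along slicer x by 100 mm, its middle 21 mm from the slicer's middle towards the low end and 98 mm above the bench (this entry's origin is the slicer's own origin).
- veg_holder: Black vegetable holder (hand guard) with a knob, 95 x 80 mm, 52 mm high, loose, lying beside the dial on the -y side of the slicer. Origin under its centre.
- spoon: Steel spoon 190 mm long, loose, lying beside the slicer, near its handle end, on the dial's side.
- prep_bowl: Small steel bowl, 110 mm wide, 45 mm high, loose, on the slicer's other (+y) side.
- board: White cutting board 260 x 320 x 15 mm, loose, to the robot's right.
- knife: Kitchen knife about 290 mm long, wooden handle, loose, lying on the board.
- aubergine: Pickled aubergine about 115 mm long, loose, lying on the board.
- veg_pan: Steel pan 316 x 212 mm, 65 mm high, full of pickled aubergines, loose, to the robot's left.

How it is judged:
By the outcome, as a careful person would: the job done as asked, in the order asked, and still so for the second after the job is handed in, with the robot touching nothing.
It also fails if it takes over 38 s, if anything falls off the work surface, if the arm or the gripper's body presses on something with over 40 N, if the wrist force passes 120 N, or if a joint passes its speed limit or range.

### The arm

A 6-joint arm with a two-finger parallel gripper is mounted at the origin on the work surface. World frame = base frame: x ahead of the robot, y to its left, z up, the work surface at z = 0. Lengths are in m, angles in rad, forces in N, time in s.
With the tool pointing down it reaches from about 0.35 to 0.85 m from the base axis. Payload 8.1 kg.
Tool frame: the origin (TCP) lies between the finger pads; the fingertips stand 8 mm ahead of it and the grasp point (between the pads) lies 11 mm behind it (robot.tip_reach is the y of the fingertips in the tool frame, in m); y points along the fingers, z is the direction in which the jaws open and shut, and the axes are right-handed (so a half turn about y gives the same grasp; the last joint's range is limited). The gripper opens to 93 mm and grips with 3 to 60 N. Pads are 15 mm wide; open, the fingers measure 128 mm over their backs; the gripper's body (75 mm by 188 mm) begins 65 mm behind the grasp point.
Start: joints at [-1.303, 0.13, 1.488, -0, 1.523, -0.085], TCP at [0.207, -0.563, 0.204] pointing down, gripper open.
Joint ranges: [-2.96, 2.96], [-0.89, 2.26], [0.02, 2.5], [-1.34, 4.48], [0, 2.73], [-2.66, 2.66]. Speed limits (rad/s): [2.39, 2.39, 2.79, 3.14, 3.14, 3.14].

### API

Orientations are given as a rotation vector (axis times angle).
In Python, from plant import robot gives the robot as it stands.
- The arm moves only by the tool carry_out, never from a script. Its argument "increments" is a list of rows, each an object with "linear": the shift along the tool's x, y, z in m, a list of three; "yaw": the turn about the tool's y in rad. A call has 1 to 5 rows; each row is the pose to reach, as a shift and turn from the pose measured when the call began, along the tool's axes at that moment; what a row does not reach only later rows make up. A row lasts 1/8 s, in which the tool goes at most 62.5 mm and 10.7 degrees, less where a joint would pass 70% of its speed; a pose out of reach is approached as far as the arm can. A call with a gripper value outside its range is refused whole. "gripper" is the opening, from 0 (shut) to 1 (fully open), set as the call begins (left out, the last holds). The fingers move at their own pace and stop on an object; "newtons" is the grip in N (left out, the last holds). Time passes only in rows, so rows that repeat a pose let the fingers close. It gives the time, the measured TCP pose, the force and the opening at its end, in the units of the state.
- robot.read_state(): the state, without advancing time (a new reading comes with each control period).
- robot.read_camera(name): name is "scene" or "top" or "wrist"; returns the picture (400x640x3 uint8, blue, green, red); there is no depth.
- robot.camera_params(name): a dict with "fov_y" (degrees; the focal length in pixels is half the picture's height over the tangent of half this angle, whatever the lens; pixels are square), "cx", "cy" (the principal point, pixels), "R" (3x3) and "t" (3): a world point X has camera coordinates R X + t. Camera axes: x right, y down, z forward; pixel columns grow to the right and rows downward; lengths in m; the calibration is good to about 2 mm. A picture is of the moment at which its call begins: read the wrist's pose just before it. camera_params takes no time and is no camera call; for the wrist camera it gives the pose at the moment of the call.
- robot.close_job(): hands the job in, once; it reports no verdict.
The state is a dict: "t": time; "q": joint angles; "dq": joint speeds; "joint_torque": joint torques, N m; "tool_pos": TCP position; "orientation": TCP orientation; "force": force on the tool from outside, world axes, zero at the start; "wrist_torque": the same for the moment, N m; "opening": finger opening in m.
Only numpy, scipy, OpenCV 4.12 (cv2) and the standard library are available. Lean on these libraries where they do the work, as an engineer would, in place of code of your own. Each camera call takes 0.05 s, during which the arm holds its last target.

## Working session

There is one attempt and no reset: what is moved stays moved. The work goes in short steps, Python scripts to look and compute and a tool call to move; the robot and the scene stay as the last step left them, time stands still between calls to the robot, and variables do not carry over. Pictures are saved under pics/ and viewed, and the job is handed in when it is done.

Besides the shell and the picture viewer there is one more tool, called after ">>>" as name([rows], argument=value, ...), one row to a line, values as JSON. carry_out: Moves the arm, as the interface text tells. Its arguments: {"type":"object","properties":{"increments":{"type":"array","items":{"type":"object","properties":{"linear":{"type":"array","items":{"type":"number"}},"yaw":{"type":"number"}}}},"gripper":{"type":"number"},"newtons":{"type":"number"}},"required":["increments"]}

```bash
mkdir -p pics; ls
python3 - <<'E'
from plant import robot
import cv2,numpy as np
s=robot.read_state();print({k:np.round(v,3) for k,v in s.items()})
print(robot.tip_reach)
for n in ["scene","top","wrist"]:
    p=robot.camera_params(n);print(n,p)
    cv2.imwrite(f"pics/{n}0.png",robot.read_camera(n))
E
```

```text
pics
{'t': np.float64(0.0), 'q': array([-1.303,  0.131,  1.489,  0.   ,  1.523, -0.085]), 'dq': array([-0.001, -0.001, -0.002, -0.001, -0.001, -0.001]), 'joint_torque': array([-2.0000e-03, -5.5984e+01, -4.9176e+01,  7.6000e-02,  3.5000e-02,
       -0.0000e+00]), 'tool_pos': array([ 0.207, -0.562,  0.203]), 'orientation': array([-0.362,  2.031, -2.028]), 'force': array([ 0.343, -1.097, -0.321]), 'wrist_torque': array([ 0.004, -0.023, -0.005]), 'opening': np.float64(0.093)}
0.008
scene {'fov_y': 49.90289465234432, 'cx': 312.992692260294, 'cy': 200.08126717641, 'R': array([[ 0.68479655,  0.72853843, -0.01689479],
       [ 0.44422095, -0.43570357, -0.78283469],
       [-0.57768628,  0.52857747, -0.62200034]]), 't': array([-0.34891579, -0.19502966,  1.84108924])}
top {'fov_y': 45.87845312761039, 'cx': 312.6470808788135, 'cy': 202.28168726453225, 'R': array([[ 0.00849929, -0.99994507,  0.00613317],
       [-0.98843376, -0.00932985, -0.15136596],
       [ 0.15141486, -0.00477573, -0.98845877]]), 't': array([-0.02330165,  0.56434293,  1.58987712])}
wrist {'fov_y': 63.73055847934113, 'cx': 317.0737592866838, 'cy': 201.01447276360565, 'R': array([[ 3.45621308e-01, -9.38374025e-01, -3.18131956e-04],
       [-8.94441278e-01, -3.29542510e-01,  3.02285517e-01],
       [-2.83761715e-01, -1.04191766e-01, -9.53217375e-01]]), 't': array([-0.59887396, -0.03483774,  0.3916747 ])}
```

View pics/scene0.png

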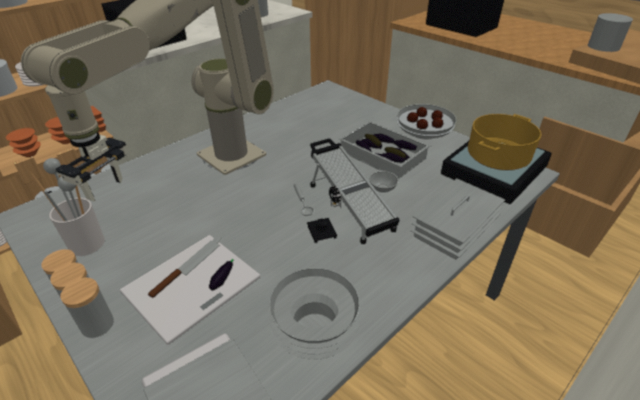

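View pics/top0.png

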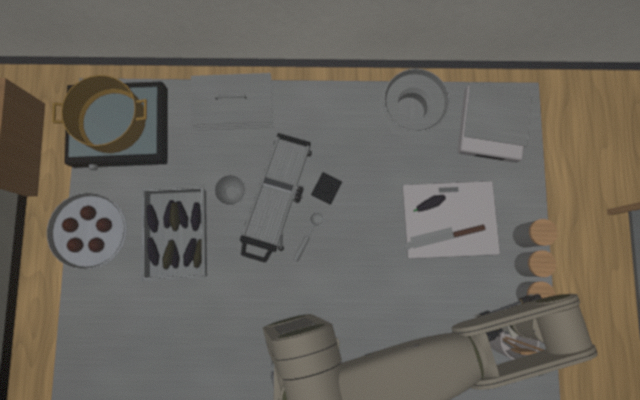

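View pics/wrist0.png

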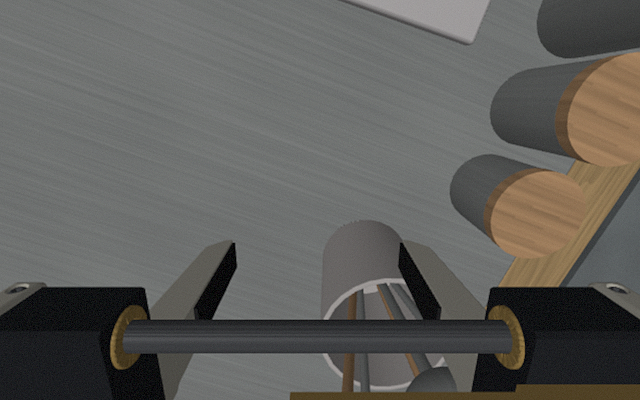

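The slicer is at about (275,195) in top, with its handle towards the robot at (258,250) and the dial at about (299,194). In the scene view the dial is near (336,195). I'll zoom in.

```bash
cat > h.py <<'E'
import numpy as np,cv2
from plant import robot
from scipy.spatial.transform import Rotation as Rn
def cam(p):
    f=200/np.tan(np.radians(p["fov_y"])/2);return f,p["cx"],p["cy"],np.array(p["R"]),np.array(p["t"])
def proj(p,X):
    f,cx,cy,R,t=cam(p);c=R@np.array(X)+t;return np.array([cx+f*c[0]/c[2],cy+f*c[1]/c[2]])
def ray(p,uv):
    f,cx,cy,R,t=cam(p);d=R.T@np.array([(uv[0]-cx)/f,(uv[1]-cy)/f,1]);return -R.T@t,d/np.linalg.norm(d)
def atz(p,uv,z):
    o,d=ray(p,uv);return o+d*(z-o[2])/d[2]
def tri(rs):
    A=sum(np.eye(3)-np.outer(d,d) for o,d in rs);b=sum((np.eye(3)-np.outer(d,d))@o for o,d in rs)
    X=np.linalg.solve(A,b);return X,[np.linalg.norm((np.eye(3)-np.outer(d,d))@(X-o)) for o,d in rs]
E
python3 - <<'E'
from h import *
a=cv2.imread('pics/top0.png')[120:270,220:370];b=cv2.imread('pics/scene0.png')[125:255,285:415]
cv2.imwrite('pics/tz.png',np.hstack([cv2.resize(a,(400,400),interpolation=2),cv2.resize(b,(400,400),interpolation=2)]))
E
```

```text
(no output)
```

View pics/tz.png

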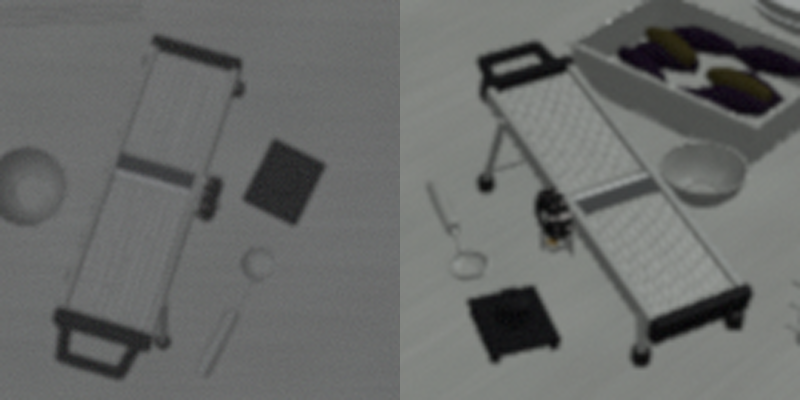

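In these crops the dial is at about tile (208,197) in top, i.e. pixel (298,194), and (152,200) in scene, i.e. pixel (334.5,190). The bowl and holder stand clear of it.

Run:
```python
from h import *
pt=robot.camera_params('top');ps=robot.camera_params('scene');pw=robot.camera_params('wrist')
T=lambda x,y:(220+x/400*150,120+y/400*150)
S=lambda x,y:(285+(x-400)/400*130,125+y/400*130)
print('dial',tri([ray(pt,T(208,197)),ray(ps,S(553,200))]))
# handle-end cross bar corners, low-end bar corners (top)
for n,uv,z in [('low L',(155,40),.08),('low R',(240,65),.08),('hi L',(58,313),.145),('hi R',(150,342),.145)]:
    print(n,atz(pt,T(*uv),z))
print('dial@.12',atz(pt,T(208,197),.12), 'holder',atz(pt,T(285,182),.02))
s=robot.read_state();R=Rn.from_rotvec(s['orientation']).as_matrix()
f,cx,cy,Rc,tc=cam(pw);o=-Rc.T@tc
print('tool R\n',R.round(3));print('cam in tool',(R.T@(o-s['tool_pos'])).round(4));print('cam axes in tool (rows: x,y,z)\n',(Rc@R).round(3))
```

```text
dial (array([0.58341453, 0.03207225, 0.10738526]), [np.float64(0.001378632054689479), np.float64(0.001378632054689464)])
low L [0.79255674 0.10302977 0.08      ]
low R [ 0.76033647 -0.00724119  0.08      ]
hi L [0.4332444  0.20799506 0.145     ]
hi R [0.39955877 0.09702701 0.145     ]
dial@.12 [0.58033869 0.03068922 0.12      ] holder [ 0.61851539 -0.06802798  0.02      ]
tool R
 [[-0.938 -0.     0.346]
 [-0.346  0.001 -0.938]
 [-0.    -1.    -0.001]]
cam in tool [-0.0852 -0.1811 -0.0008]
cam axes in tool (rows: x,y,z)
 [[-0.    -0.001  1.   ]
 [ 0.953 -0.302 -0.   ]
 [ 0.302  0.953  0.001]]
```

Slicer yaw is about -16° and the dial top is near (0.58, 0.03), which agrees with its 12 cm height. I'll approach with the tool's x towards the handle. That puts the wrist camera on the low-end side, where it can see the bold bar.

>>> carry_out([
  {"linear": [-0.03, -0.04, 0], "yaw": 0},
  {"linear": [-0.08, -0.06, -0.03], "yaw": 0.0},
  {"linear": [-0.13, -0.06, -0.06], "yaw": 0.1},
  {"linear": [-0.18, -0.06, -0.095], "yaw": 0.2},
  {"linear": [-0.23, -0.06, -0.13], "yaw": 0.3},
])

```text
t: 0.78
tool_pos: [0.3789, -0.3595, 0.2627]
orientation: [-0.054, 2.198, -2.195]
force: [0.1, -0.4, 0.5]
opening: 0.0932
```

```bash
cat >> h.py <<'E'
def to(X,ang):
    "shift in tool axes and yaw to get TCP to X with tool x heading ang(deg)"
    s=robot.read_state();R=Rn.from_rotvec(s['orientation']).as_matrix()
    h=np.degrees(np.arctan2(R[1,0],R[0,0]));d=(ang-h+180)%360-180
    print('t',round(float(s['t']),3),'tcp',s['tool_pos'].round(4),'head',h.round(2),'F',s['force'].round(2),'down',R[:,1].round(3))
    print('shift',(R.T@(np.array(X)-s['tool_pos'])).round(4),'yaw',np.radians(-d).round(3))
E
python3 -c "
from h import *
to([.58,.03,.24],163.8)"
```

```text
t 0.775 tcp [ 0.3789 -0.3595  0.2627] head -177.18 F [ 0.15 -0.37  0.49] down [-0.     0.002 -1.   ]
shift [-0.22    0.0232 -0.3791] yaw 0.332
```

>>> carry_out([
  {"linear": [-0.03, 0.0, -0.05], "yaw": 0.08},
  {"linear": [-0.06, 0.0, -0.103], "yaw": 0.15},
  {"linear": [-0.09, 0.0, -0.155], "yaw": 0.23},
  {"linear": [-0.12, 0, -0.205], "yaw": 0.33},
  {"linear": [-0.15, 0, -0.258], "yaw": 0.33},
], gripper=0, newtons=20)

```text
t: 1.4
tool_pos: [0.5165, -0.0926, 0.2629]
orientation: [-0.294, -2.071, 2.068]
force: [0.6, -0.5, 0.2]
opening: 0.0478
```

```bash
python3 -c "
from h import *
to([.58,.03,.24],163.8)"
```

```text
t 1.4 tcp [ 0.5165 -0.0926  0.2629] head 163.81 F [ 0.56 -0.5   0.18] down [-0.     0.001 -1.   ]
shift [-0.0268  0.0231 -0.1354] yaw 0.0
```

>>> carry_out([
  {"linear": [-0.01, 0.0, -0.05]},
  {"linear": [-0.02, 0.01, -0.1]},
  {"linear": [-0.027, 0.02, -0.135]},
  {"linear": [-0.027, 0.023, -0.135]},
])

```text
$.increments[0]: bad value
```

```bash
python3 -c "
from h import *
to([.58,.03,.24],163.8)
import json
p=robot.camera_params('wrist');np.save('w1.npy',p,allow_pickle=True)
cv2.imwrite('pics/w1.png',robot.read_camera('wrist'))"
```

```text
t 1.4 tcp [ 0.5165 -0.0926  0.2629] head 163.81 F [ 0.56 -0.5   0.18] down [-0.     0.001 -1.   ]
shift [-0.0268  0.0231 -0.1354] yaw 0.0
```

View pics/w1.png

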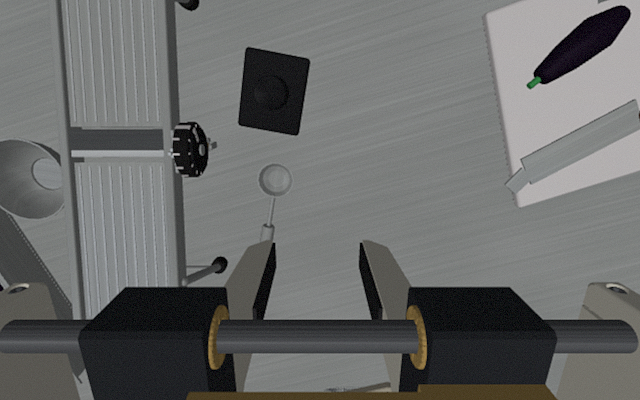

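The move was refused because yaw is required. The wrist picture is still useful as a first view: the dial's rim is at about (180-200,150) and the slicer lies vertical in the picture, so the heading is about right.

>>> carry_out([
  {"linear": [-0.01, 0.0, -0.05], "yaw": 0},
  {"linear": [-0.02, 0.01, -0.1], "yaw": 0},
  {"linear": [-0.027, 0.02, -0.135], "yaw": 0},
  {"linear": [-0.027, 0.023, -0.135], "yaw": 0},
])

```text
t: 1.95
tool_pos: [0.5814, 0.0388, 0.2389]
orientation: [-0.283, -2.08, 2.068]
force: [-0.7, 0.5, -0.3]
opening: 0.0037
```

```bash
python3 -c "
from h import *
to([.58,.03,.24],163.8)
p=robot.camera_params('wrist');np.save('w2.npy',p,allow_pickle=True)
im=robot.read_camera('wrist');cv2.imwrite('pics/w2.png',im)
cv2.imwrite('pics/w2z.png',cv2.resize(im[100:300,200:450],(750,600),interpolation=2))
im=cv2.imread('pics/w1.png');cv2.imwrite('pics/w1z.png',cv2.resize(im[90:210,130:250],(600,600),interpolation=2))
"
```

```text
t 1.95 tcp [0.5814 0.0388 0.2389] head 164.34 F [-0.69  0.45 -0.29] down [-0.002  0.006 -1.   ]
shift [-0.0011 -0.0012  0.0089] yaw 0.009
```

View pics/w2z.png

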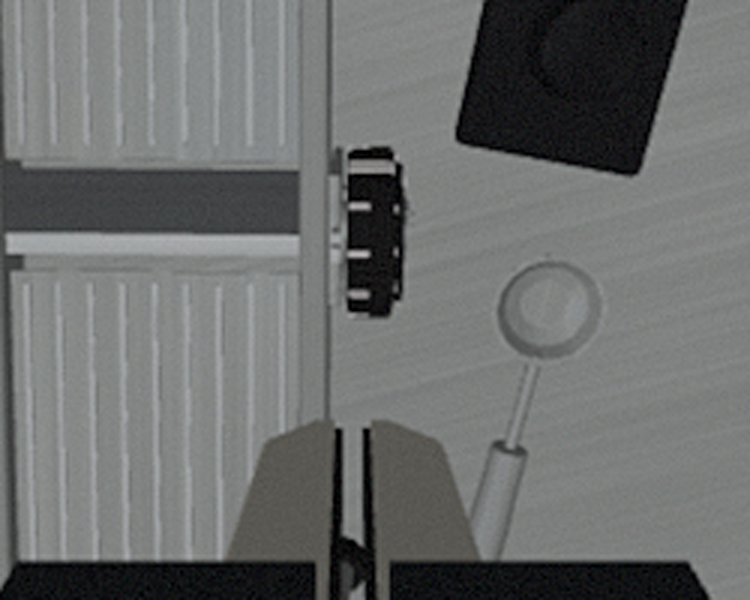

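View pics/w1z.png

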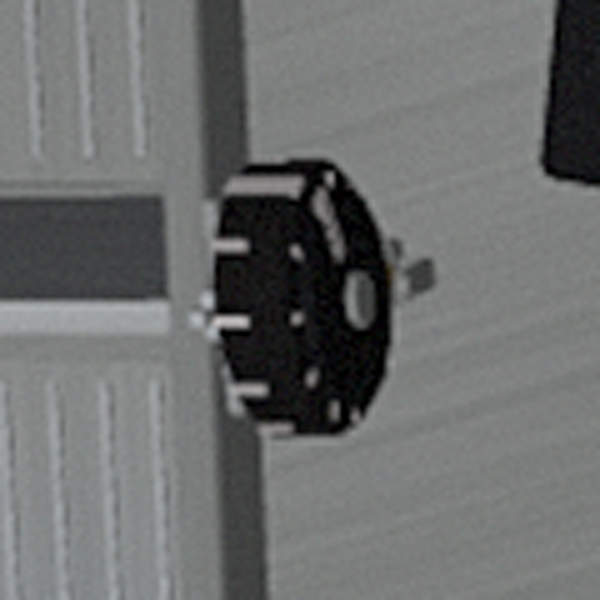

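View 2: the bold bar is at zoom (370,167), i.e. pixel (323,156), on the low-end side. Thin marks are at zoom rows 207, 254 and 295. View 1 shows the same pattern. I'll triangulate the marks' inner ends and fit the dial's axle and angle.

```bash
cat > fit.py <<'E'
from h import *
p1=np.load('w1.npy',allow_pickle=True).item();p2=np.load('w2.npy',allow_pickle=True).item()
A=lambda x,y:(130+x/5,90+y/5);B=lambda x,y:(200+x/3,100+y/3)
m1=[A(223,186),A(213,245),A(216,322),A(232,389)];m2=[B(349,167),B(348,207),B(347,254),B(347,295)]
for a,b in zip(m1,m2):
    X,e=tri([ray(p1,a),ray(p2,b)]);print(X.round(4),np.round(e,4)[0])
# fit: dial_top x,y,z, joint angle; inner end at slicer y=-66, marks 0..; yaw from view
from scipy.optimize import least_squares
def model(v):
    x,y,z,th,yaw=v;ex=np.array([np.cos(yaw),np.sin(yaw),0]);ey=np.array([-ex[1],ex[0],0]);C=np.array([x,y,z-.03])
    r=[]
    for k,(a,b) in enumerate(zip(m1,m2)):
        al=th-k*np.pi/6  # angle from top towards +x
        P=C+.03*(np.sin(al)*ex+np.cos(al)*np.array([0,0,1]))+.008*ey
        r+=list(proj(p1,P)-a)+list(proj(p2,P)-b)
    return np.array(r+[(v[4]+np.radians(16.0))*100])
s=least_squares(model,[.58,.03,.12,1.0,-.28]);print(s.x.round(4),'deg bold off top',np.degrees(s.x[3]).round(1),np.degrees(s.x[4]).round(2));print(model(s.x).round(1))
# yaw from rail edges in w2 at z~.1: rail outer edge zoom (331,0)-(329,410)
for uv,z in [(B(331,5),.095),(B(329,415),.115)]: print(atz(p2,uv,z))
E
python3 fit.py
```

```text
[0.6124 0.0322 0.1069] 0.0001
[0.6016 0.0354 0.1151] 0.0002
[0.5873 0.0398 0.1179] 0.0001
[0.5732 0.0438 0.1151] 0.0002
[ 0.5857  0.0318  0.1191  1.0253 -0.2793] deg bold off top 58.7 -16.01
[ 0.6 -0.3 -0.3 -0.4 -0.3  0.1 -0.1 -0.3 -0.4  0.2  0.1  0.2  0.2  0.4
  0.1 -0.  -0. ]
[0.66240123 0.02421296 0.095     ]
[0.53304463 0.06158223 0.115     ]
```

The fit residuals are under 0.6 px. Dial top is at (0.5857, 0.0318, 0.119), yaw is -16.0°, and the bold bar is 58.7° off, so the dial stands at 3 and needs two clicks. Next I move just above the rim, 7 mm towards the low end.

```bash
python3 -c "
from h import *
to([.5918,.0279,.14],163.95)"
```

```text
t 2.0 tcp [0.581  0.0374 0.2389] head 164.26 F [-0.24 -0.32  0.43] down [-0.002  0.005 -1.   ]
shift [-0.0133  0.0988  0.0067] yaw 0.005
```

>>> carry_out([
  {"linear": [-0.013, 0.0, 0.007], "yaw": 0.005},
  {"linear": [-0.013, 0.03, 0.007], "yaw": 0.005},
  {"linear": [-0.013, 0.06, 0.007], "yaw": 0.005},
  {"linear": [-0.013, 0.09, 0.007], "yaw": 0.005},
  {"linear": [-0.013, 0.098, 0.007], "yaw": 0.005},
])

```text
t: 2.62
tool_pos: [0.5903, 0.0258, 0.1389]
orientation: [-0.287, -2.073, 2.063]
force: [0.3, -0.7, 0.3]
opening: 0.0002
```

```bash
python3 -c "
from h import *
to([.5918,.0279,.13],163.95)
im=robot.read_camera('wrist');cv2.imwrite('pics/w3z.png',cv2.resize(im[120:280,240:400],(600,600),interpolation=2))
"
```

```text
t 2.625 tcp [0.5903 0.0258 0.1389] head 163.86 F [ 0.29 -0.66  0.32] down [-0.005  0.005 -1.   ]
shift [-0.0009  0.0089 -0.0024] yaw -0.002
```

View pics/w3z.png

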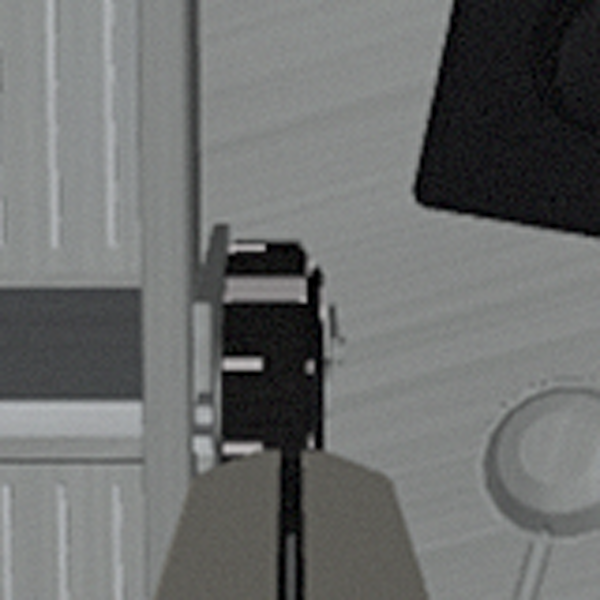

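The tip is over the rim about 4 mm to the outer side, and the 2.4 mm correction fixes most of it. I descend gently.

>>> carry_out([
  {"linear": [-0.001, 0.004, -0.0025], "yaw": 0},
  {"linear": [-0.001, 0.008, -0.0025], "yaw": 0},
  {"linear": [-0.001, 0.0085, -0.0025], "yaw": 0},
])

```text
t: 3.05
tool_pos: [0.5925, 0.0283, 0.131]
orientation: [-0.288, -2.074, 2.064]
force: [-0.5, 0.1, 0.1]
opening: 0.0006
```

```bash
python3 -c "
from h import *
to([.5918,.0279,.1275],163.95)"
```

```text
t 3.05 tcp [0.5925 0.0283 0.131 ] head 163.88 F [-0.47  0.11  0.06] down [-0.004  0.005 -1.   ]
shift [0.0005 0.0035 0.0006] yaw -0.001
```

>>> carry_out([
  {"linear": [0, 0.0015, 0.0], "yaw": 0},
  {"linear": [0, 0.002, 0.0], "yaw": 0},
])

```text
t: 3.3
tool_pos: [0.5926, 0.0284, 0.1292]
orientation: [-0.289, -2.074, 2.064]
force: [0.4, -0.5, 0.6]
opening: 0.0011
```

>>> carry_out([
  {"linear": [0, 0.001, 0.0], "yaw": 0},
])

```text
t: 3.42
tool_pos: [0.5927, 0.0284, 0.1284]
orientation: [-0.289, -2.074, 2.064]
force: [-0.5, -0.6, -0.2]
opening: 0.0004
```

>>> carry_out([
  {"linear": [0, 0.001, 0.0], "yaw": 0},
])

```text
t: 3.55
tool_pos: [0.5927, 0.0285, 0.1274]
orientation: [-0.289, -2.074, 2.064]
force: [0.3, 0.4, -0.7]
opening: 0.0002
```

>>> carry_out([
  {"linear": [0, 0.001, 0.0], "yaw": 0},
])

```text
t: 3.68
tool_pos: [0.5927, 0.0285, 0.1263]
orientation: [-0.289, -2.074, 2.064]
force: [-0.2, -0.7, -0.5]
opening: 0.0004
```

>>> carry_out([
  {"linear": [0, 0.0007, 0.0], "yaw": 0},
])

```text
t: 3.8
tool_pos: [0.5927, 0.0285, 0.1255]
orientation: [-0.289, -2.074, 2.064]
force: [-0.9, 0.9, 0.4]
opening: 0.0005
```

>>> carry_out([
  {"linear": [0, 0.0007, 0.0], "yaw": 0},
])

```text
t: 3.92
tool_pos: [0.5927, 0.0285, 0.1247]
orientation: [-0.289, -2.074, 2.064]
force: [0.3, -0.2, 0.2]
opening: 0.0005
```

```bash
python3 -c "
from h import *
to([.5918,.0279,.125],163.95)
im=robot.read_camera('wrist');cv2.imwrite('pics/w4z.png',cv2.resize(im[120:280,240:400],(600,600),interpolation=2))
im=robot.read_camera('scene');cv2.imwrite('pics/s4z.png',cv2.resize(im[150:230,300:380],(600,600),interpolation=2))
"
```

```text
t 3.925 tcp [0.5927 0.0285 0.1247] head 163.9 F [ 0.31 -0.19  0.24] down [-0.003  0.005 -1.   ]
shift [ 0.0007 -0.0003  0.0008] yaw -0.001
```

View pics/w4z.png

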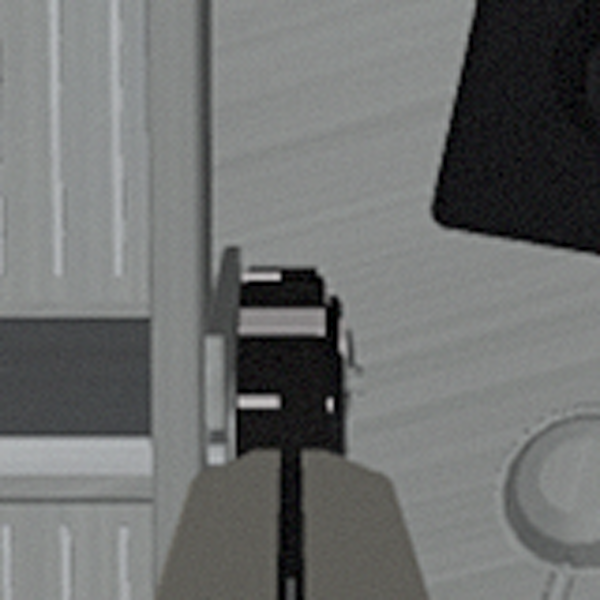

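View pics/s4z.png

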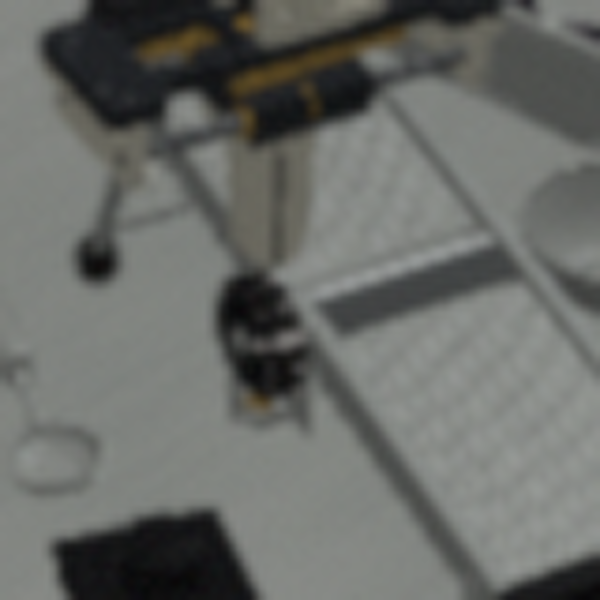

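```bash
python3 -c "
from h import *
p=robot.camera_params('wrist');s=robot.read_state();R=Rn.from_rotvec(s['orientation']).as_matrix()
ex=np.array([.9612,-.2757,0]);ey=np.array([.2757,.9612,0])
D=np.array([.5857,.0318,.1195])
for uv in [(317,240),(303,243)]:
  for z in (.1167,.119):
    X=atz(p,uv,z);print('edge tool',(R.T@(X-s['tool_pos'])).round(4),'slicer off',((X-D)@ex).round(4),((X-D)@ey).round(4))
d=s['tool_pos']-D;print(d@ex,d@ey)
# predicted pixels of marks
for a in (60,30,0):
  al=np.radians(a-1.3);P=D-[0,0,.03]+.03*(np.sin(al)*ex+np.cos(al)*np.array([0,0,1]))+.008*ey
  u=proj(p,P);print(a,((u-[240,120])*3.75).round(0))
"
```

```text
edge tool [ 0.0014  0.008  -0.0007] slicer off 0.0061 -0.0005
edge tool [ 0.0003  0.0057 -0.0007] slicer off 0.0072 -0.0005
edge tool [ 0.0035  0.008  -0.0097] slicer off 0.004 0.0085
edge tool [ 0.0024  0.0057 -0.0096] slicer off 0.0051 0.0084
0.007537172292430196 -0.0012815641707124938
60 [240. 320.]
30 [239. 403.]
0 [239. 494.]
```

```bash
python3 -c "
from h import *
p=robot.camera_params('scene');s=robot.read_state();R=Rn.from_rotvec(s['orientation']).as_matrix()
D=np.array([.5857,.0318,.1195])
for n,X in [('tip',s['tool_pos']+R[:,1]*.008),('tipL',s['tool_pos']+R@[0,.008,-.0085]),('tipR',s['tool_pos']+R@[0,.008,.0085]),('dialtop',D),('axle outer',D-[0,0,.03])]:
  print(n,((proj(p,X)-[300,150])*7.5).round(0))
"
```

```text
tip [267. 296.]
tipL [283. 291.]
tipR [250. 302.]
dialtop [261. 281.]
axle outer [260. 334.]
```

Both views show the fingertips ending about 15 mm above where 8 mm of reach would put them: scene zoom row 268 against the predicted 296, and the wrist view agrees. That explains why there is no contact yet. I'll keep descending in small, force-checked steps.

>>> carry_out([
  {"linear": [0, 0.001, 0.0], "yaw": 0},
  {"linear": [0, 0.002, 0.0], "yaw": 0},
  {"linear": [0, 0.003, 0.0], "yaw": 0},
])

```text
t: 4.4
tool_pos: [0.5926, 0.0285, 0.1216]
orientation: [-0.288, -2.074, 2.064]
force: [-0.8, 0.1, -0.0]
opening: 0.0006
```

```bash
python3 -c "
from h import *
to([.5918,.0279,.125],163.95)
im=robot.read_camera('wrist');im2=robot.read_camera('scene');cv2.imwrite('pics/w5z.png',np.hstack([cv2.resize(im[160:280,260:380],(400,400),interpolation=2),cv2.resize(im2[160:220,310:370],(400,400),interpolation=2)]))
"
```

```text
t 4.4 tcp [0.5926 0.0285 0.1216] head 163.9 F [-0.8   0.09 -0.02] down [-0.003  0.005 -1.   ]
shift [ 0.0006 -0.0034  0.0008] yaw -0.001
```

View pics/w5z.png

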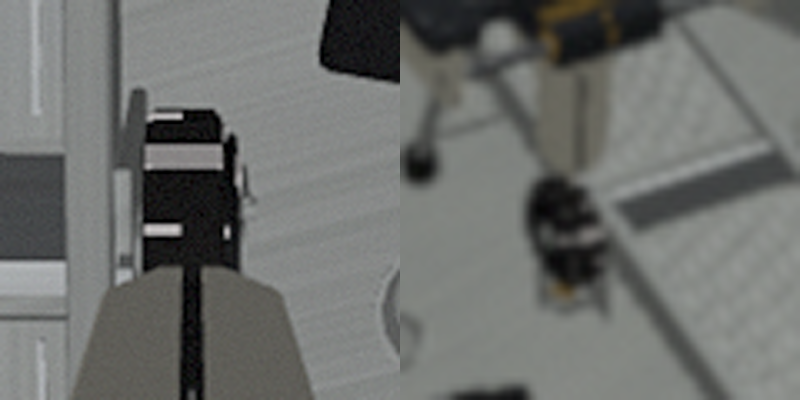

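>>> carry_out([
  {"linear": [0, 0.001, 0.0], "yaw": 0},
  {"linear": [0, 0.002, 0.0], "yaw": 0},
  {"linear": [0, 0.003, 0.0], "yaw": 0},
])

```text
t: 4.88
tool_pos: [0.5925, 0.0285, 0.1184]
orientation: [-0.288, -2.074, 2.064]
force: [-0.9, -0.1, -0.2]
opening: 0.0009
```

>>> carry_out([
  {"linear": [0, 0.001, 0.0], "yaw": 0},
  {"linear": [0, 0.002, 0.0], "yaw": 0},
])

```text
t: 5.12
tool_pos: [0.5924, 0.0285, 0.1163]
orientation: [-0.288, -2.074, 2.064]
force: [-0.8, 1.0, 1.0]
opening: 0.0005
```

>>> carry_out([
  {"linear": [0, 0.001, 0.0], "yaw": 0},
])

```text
t: 5.25
tool_pos: [0.5924, 0.0285, 0.1152]
orientation: [-0.288, -2.074, 2.064]
force: [-0.0, -1.3, 1.0]
opening: 0.0002
```

>>> carry_out([
  {"linear": [0, 0.001, 0.0], "yaw": 0},
])

```text
t: 5.38
tool_pos: [0.5924, 0.0285, 0.1142]
orientation: [-0.288, -2.074, 2.064]
force: [-0.3, -0.3, -0.0]
opening: 0.0005
```

>>> carry_out([
  {"linear": [0, 0.001, 0.0], "yaw": 0},
])

```text
t: 5.5
tool_pos: [0.5924, 0.0285, 0.1131]
orientation: [-0.288, -2.074, 2.064]
force: [-0.2, 0.1, 0.1]
opening: 0.0007
```

```bash
python3 -c "
from h import *
to([.5918,.0279,.125],163.95)
im=robot.read_camera('wrist');im2=robot.read_camera('scene');cv2.imwrite('pics/w6z.png',np.hstack([cv2.resize(im[160:280,260:380],(400,400),interpolation=2),cv2.resize(im2[160:220,310:370],(400,400),interpolation=2)]))
"
```

```text
t 5.5 tcp [0.5924 0.0285 0.1131] head 163.9 F [-0.17  0.12  0.06] down [-0.004  0.005 -1.   ]
shift [ 0.0005 -0.0119  0.0007] yaw -0.001
```

View pics/w6z.png

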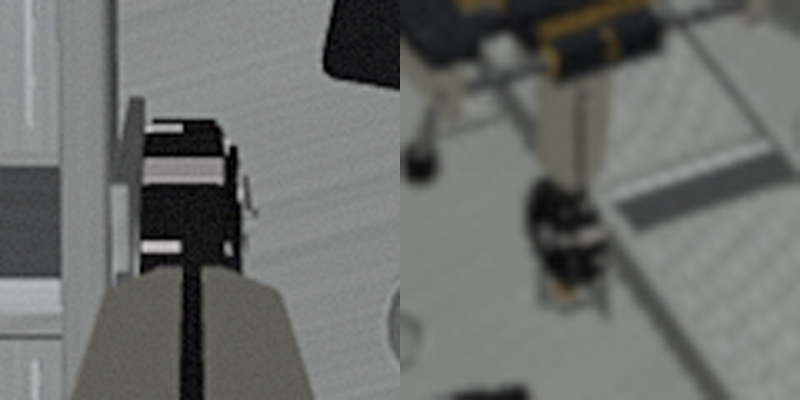

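Still no contact. The views now suggest about 4-5 mm to go.

>>> carry_out([
  {"linear": [0, 0.001, 0.0], "yaw": 0},
  {"linear": [0, 0.002, 0.0], "yaw": 0},
])

```text
t: 5.85
tool_pos: [0.5923, 0.0285, 0.1109]
orientation: [-0.288, -2.074, 2.064]
force: [-0.4, -0.5, 0.1]
opening: 0.0004
```

>>> carry_out([
  {"linear": [0, 0.001, 0.0], "yaw": 0},
])

```text
t: 5.98
tool_pos: [0.5923, 0.0286, 0.1098]
orientation: [-0.288, -2.074, 2.064]
force: [0.2, 0.8, -0.0]
opening: 0.0007
```

>>> carry_out([
  {"linear": [0, 0.0007, 0.0], "yaw": 0},
])

```text
t: 6.1
tool_pos: [0.5923, 0.0286, 0.109]
orientation: [-0.288, -2.074, 2.064]
force: [-1.1, -0.4, 0.7]
opening: 0.0006
```

>>> carry_out([
  {"linear": [0, 0.0007, 0.0], "yaw": 0},
])

```text
t: 6.22
tool_pos: [0.5923, 0.0286, 0.1083]
orientation: [-0.288, -2.074, 2.064]
force: [0.2, -0.7, 0.0]
opening: 0.0005
```

>>> carry_out([
  {"linear": [0, 0.0007, 0.0], "yaw": 0},
])

```text
t: 6.35
tool_pos: [0.5923, 0.0286, 0.1075]
orientation: [-0.288, -2.074, 2.064]
force: [1.4, 0.1, 0.7]
opening: 0.0006
```

>>> carry_out([
  {"linear": [0, 0.0007, 0.0], "yaw": 0},
])

```text
t: 6.48
tool_pos: [0.5923, 0.0286, 0.1068]
orientation: [-0.288, -2.074, 2.064]
force: [-0.0, 0.0, 0.1]
opening: 0.0006
```

```bash
python3 -c "
from h import *
to([.5918,.0279,.125],163.95)
im=robot.read_camera('wrist');im2=robot.read_camera('scene');cv2.imwrite('pics/w7z.png',np.hstack([cv2.resize(im[160:280,260:380],(400,400),interpolation=2),cv2.resize(im2[160:220,310:370],(400,400),interpolation=2)]))
"
```

```text
t 6.475 tcp [0.5923 0.0286 0.1068] head 163.9 F [-0.04  0.05  0.12] down [-0.004  0.005 -1.   ]
shift [ 0.0004 -0.0182  0.0007] yaw -0.001
```

View pics/w7z.png

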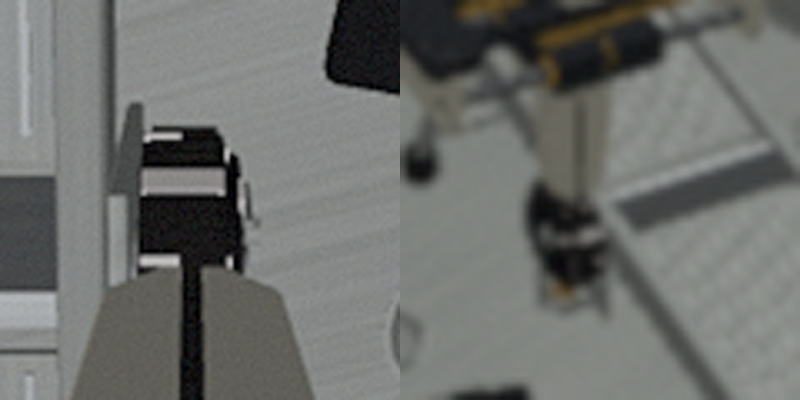

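>>> carry_out([
  {"linear": [0, 0.0008, 0.0], "yaw": 0},
])

```text
t: 6.7
tool_pos: [0.5922, 0.0286, 0.106]
orientation: [-0.288, -2.074, 2.064]
force: [-0.4, 0.3, -0.6]
opening: 0.0008
```

>>> carry_out([
  {"linear": [0, 0.0008, 0.0], "yaw": 0},
])

```text
t: 6.82
tool_pos: [0.5923, 0.0286, 0.1051]
orientation: [-0.288, -2.074, 2.064]
force: [0.3, -0.4, 1.4]
opening: 0.0005
```

>>> carry_out([
  {"linear": [0, 0.0008, 0.0], "yaw": 0},
])

```text
t: 6.95
tool_pos: [0.5926, 0.0285, 0.105]
orientation: [-0.289, -2.074, 2.064]
force: [-1.2, -0.6, 6.8]
opening: 0.0002
```

>>> carry_out([
  {"linear": [0, 0.0008, 0.0], "yaw": 0},
])

```text
t: 7.08
tool_pos: [0.5931, 0.0284, 0.1051]
orientation: [-0.29, -2.075, 2.065]
force: [-2.0, -0.4, 5.0]
opening: 0.0005
```

Contact came at TCP z 0.105 with 5-7 N. I drag towards the handle (tool +x), keeping a slight press.

>>> carry_out([
  {"linear": [0.003, 0.001, 0.0], "yaw": 0},
  {"linear": [0.006, 0.001, 0.0], "yaw": 0},
  {"linear": [0.009, 0.001, 0.0], "yaw": 0},
])

```text
t: 7.45
tool_pos: [0.5851, 0.0307, 0.1051]
orientation: [-0.292, -2.075, 2.066]
force: [-1.0, -1.3, 5.9]
opening: 0.0005
```

```bash
python3 -c "
from h import *
to([.5918,.0279,.125],163.95)
im=robot.read_camera('wrist');im2=robot.read_camera('scene');cv2.imwrite('pics/w8z.png',np.hstack([cv2.resize(im[160:280,260:380],(400,400),interpolation=2),cv2.resize(im2[160:220,310:370],(400,400),interpolation=2)]))
"
```

```text
t 7.45 tcp [0.5851 0.0307 0.1051] head 163.89 F [-1.03 -1.31  5.92] down [-0.     0.005 -1.   ]
shift [-0.0072 -0.0199  0.0007] yaw -0.001
```

View pics/w8z.png

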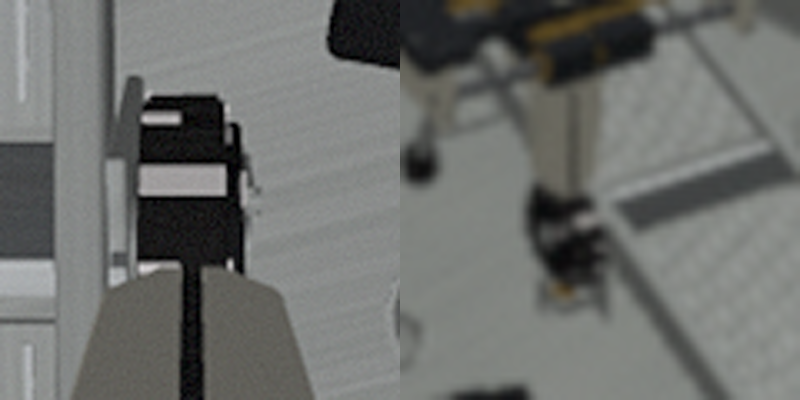

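The dial turns with the finger: the bold bar moved from about 59° to about 43° off. I continue about 6 mm, then lift.

>>> carry_out([
  {"linear": [0.003, 0.001, 0.0], "yaw": 0},
  {"linear": [0.006, 0.001, 0.0], "yaw": 0},
  {"linear": [0.006, -0.004, 0.0], "yaw": 0},
  {"linear": [0.002, -0.008, 0.0], "yaw": 0},
  {"linear": [-0.008, -0.008, 0.0], "yaw": 0},
])

```text
t: 8.18
tool_pos: [0.5931, 0.0285, 0.1134]
orientation: [-0.292, -2.076, 2.066]
force: [-1.1, -0.2, -0.1]
opening: 0.0004
```

```bash
cat > look.py <<'E'
import sys
from h import *
to([.5918,.0279,.11],163.95)
p=robot.camera_params('wrist')
im=robot.read_camera('wrist');im2=robot.read_camera('scene')
cv2.imwrite('pics/%s.png'%sys.argv[1],np.hstack([cv2.resize(im[160:280,260:380],(400,400),interpolation=2),cv2.resize(im2[160:220,310:370],(400,400),interpolation=2)]))
ex=np.array([.9612,-.2757,0]);ey=np.array([.2757,.9612,0]);D=np.array([.5857,.0318,.1195])
for a in (0,5,10,15,20,25,30,35,45,60):
  al=np.radians(a);P=D-[0,0,.03]+.03*(np.sin(al)*ex+np.cos(al)*np.array([0,0,1]))
  print(a,((proj(p,P)-[260,160])*3.333).round(0),end=' ')
E
python3 look.py w9
```

```text
t 8.175 tcp [0.5931 0.0285 0.1134] head 163.91 F [-1.14 -0.2  -0.05] down [ 0.     0.005 -1.   ]
shift [0.0011 0.0034 0.001 ] yaw -0.001
0 [188. 333.] 5 [188. 319.] 10 [188. 305.] 15 [188. 291.] 20 [188. 277.] 25 [188. 262.] 30 [188. 248.] 35 [188. 233.] 45 [188. 206.] 60 [188. 170.]
```

View pics/w9.png

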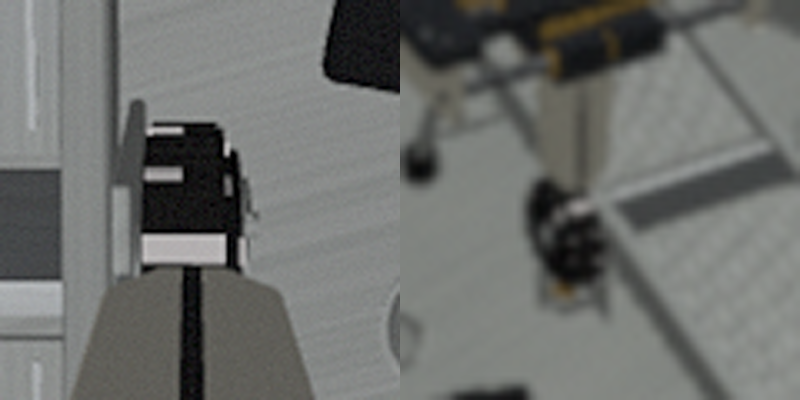

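After the lift the bold bar is at row 248, which is 30° off, so one click landed cleanly. I repeat the same stroke.

>>> carry_out([
  {"linear": [0, 0.003, 0.001], "yaw": 0},
  {"linear": [0, 0.006, 0.001], "yaw": 0},
  {"linear": [0, 0.0075, 0.001], "yaw": 0},
])

```text
t: 8.65
tool_pos: [0.5929, 0.0272, 0.105]
orientation: [-0.292, -2.075, 2.066]
force: [-1.1, -0.8, 6.4]
opening: 0.0006
```

>>> carry_out([
  {"linear": [0, 0.0008, 0.0], "yaw": 0},
])

```text
t: 8.78
tool_pos: [0.5932, 0.0271, 0.1049]
orientation: [-0.293, -2.075, 2.066]
force: [-1.4, -1.3, 9.4]
opening: 0.0005
```

>>> carry_out([
  {"linear": [0, 0.0008, 0.0], "yaw": 0},
])

```text
t: 8.9
tool_pos: [0.5936, 0.027, 0.105]
orientation: [-0.294, -2.075, 2.067]
force: [-1.3, -0.5, 5.3]
opening: 0.0005
```

>>> carry_out([
  {"linear": [0.003, 0.001, 0.0], "yaw": 0},
  {"linear": [0.006, 0.001, 0.0], "yaw": 0},
  {"linear": [0.009, 0.001, 0.0], "yaw": 0},
])

```text
t: 9.28
tool_pos: [0.5855, 0.0293, 0.105]
orientation: [-0.296, -2.076, 2.068]
force: [0.1, -1.6, 6.3]
opening: 0.0009
```

>>> carry_out([
  {"linear": [0.003, 0.001, 0.0], "yaw": 0},
  {"linear": [0.006, 0.001, 0.0], "yaw": 0},
  {"linear": [0.006, -0.004, 0.0], "yaw": 0},
  {"linear": [0.006, -0.012, 0.0], "yaw": 0},
  {"linear": [0.006, -0.03, 0.0], "yaw": 0},
])

```text
t: 9.9
tool_pos: [0.5789, 0.031, 0.1349]
orientation: [-0.294, -2.075, 2.067]
force: [0.1, -0.5, -0.5]
opening: 0.0005
```

>>> carry_out([
  {"linear": [0.01, -0.03, 0.0], "yaw": 0},
  {"linear": [0.03, -0.06, 0.0], "yaw": 0},
  {"linear": [0.04, -0.08, 0.0], "yaw": 0},
  {"linear": [0.04, -0.08, 0.0], "yaw": 0},
])

```text
t: 10.4
tool_pos: [0.5415, 0.0419, 0.2175]
orientation: [-0.298, -2.078, 2.068]
force: [0.3, -0.3, -0.7]
opening: 0.0005
```

```bash
cat > look2.py <<'E'
import sys
from h import *
to([.5918,.0279,.11],163.95)
p=robot.camera_params('wrist');im=robot.read_camera('wrist')
ex=np.array([.9612,-.2757,0]);ey=np.array([.2757,.9612,0]);D=np.array([.5857,.0318,.1195])
c=np.round(proj(p,D)).astype(int)-50
cv2.imwrite('pics/%s.png'%sys.argv[1],cv2.resize(im[max(c[1],0):c[1]+100,c[0]:c[0]+100],(600,600),interpolation=2))
print(c)
for a in (-60,-30,-15,0,15,30,60):
  al=np.radians(a);P=D-[0,0,.03]+.03*(np.sin(al)*ex+np.cos(al)*np.array([0,0,1]))
  print(a,((proj(p,P)-[c[0],max(c[1],0)])*6).round(0),end=' ')
E
python3 look2.py v1
```

```text
t 10.4 tcp [0.5415 0.0419 0.2175] head 163.91 F [ 0.3 -0.3 -0.7] down [ 0.006  0.004 -1.   ]
shift [-5.170e-02  1.077e-01  1.000e-04] yaw -0.001
[265  98]
-60 [304. 451.] -30 [303. 395.] -15 [303. 350.] 0 [302. 297.] 15 [302. 242.] 30 [302. 189.] 60 [303. 106.]
```

View pics/v1.png

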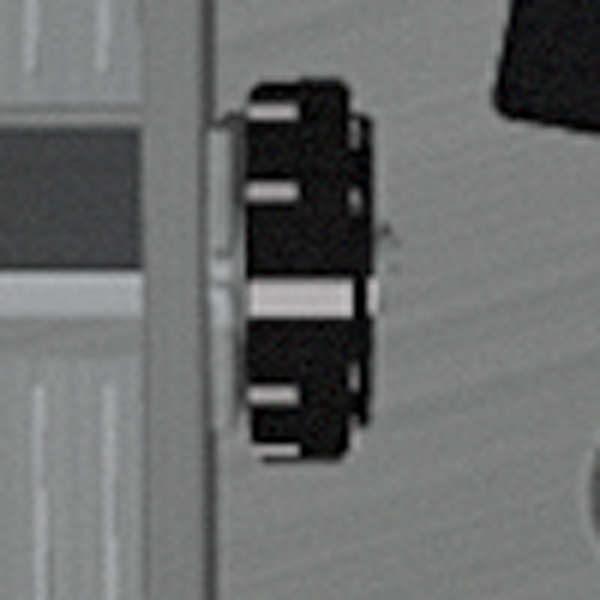

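The bold bar's middle is at zoom row 298, against 297 predicted for exactly the top. The neighbouring marks at rows 191 and 395 match ±30° (189 and 395), so the dial is seated and the slicer hasn't shifted. The arm is clear. I'll check the rest of the bench, then hand in.

```bash
python3 -c "
from h import *
a=cv2.imread('pics/top0.png');b=robot.read_camera('top');cv2.imwrite('pics/topend.png',b)
for n,(u,v) in dict(holder=(327,188),spoonbowl=(317,218),bowl=(230,190),low=(295,143)).items():
  x=a[v-15:v+15,u-15:u+15];y=b[v-15:v+15,u-15:u+15];print(n,cv2.absdiff(x,y).mean().round(2))
cv2.imwrite('pics/topend_z.png',cv2.resize(np.hstack([a[120:270,220:370],b[120:270,220:370]]),(800,400)))
"
```

```text
holder 8.96
spoonbowl 10.6
bowl 1.75
low 3.44
```

View pics/topend_z.png

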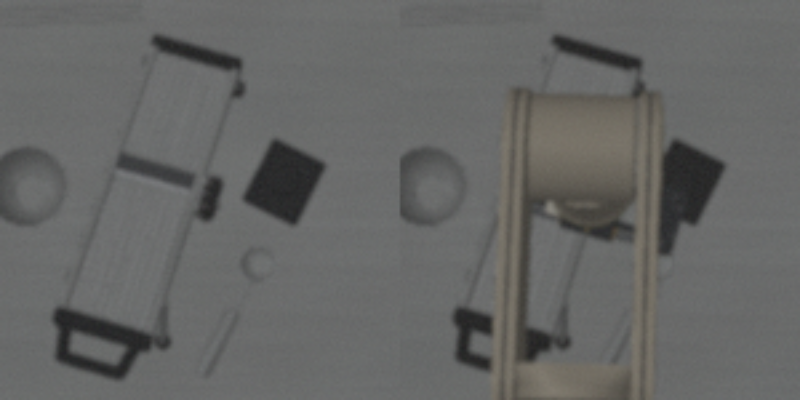

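The slicer's ends, the holder and the bowl are where they were. The large differences are only the arm covering the view. Handing in.

```bash
python3 -c "
from h import *
print(robot.close_job(), robot.read_state()['t'])"
```

```text
the job is handed in; nothing more can be done
the job is handed in; nothing more can be done
```

The slicer is set to 5 mm and the job is handed in, at about 10.5 s on the robot's clock. The dial started at 3, and two gentle fingertip drags on top of the rim towards the handle, pressing with about 5–9 N, turned it one click each.

**Final checks**
- **Dial:** with the finger lifted clear, the wrist camera put the bold bar within about 1° of the top. The neighbouring marks sat at ±30°, so it is seated in the click and not hung between two.
- **Slicer and bench:** the slicer's ends, the vegetable holder and the bowl show no movement. The arm covered part of the final top view, so the spoon was only partly visible; I never touched it.

**What disagreed**
- **Fingertip reach:** the closed fingertips first touched the rim with the TCP about 14 mm below the rim's top, while the stated reach implied 8 mm above it. The camera views showed the gap, so I came down in small force-checked steps until contact.
- **Refused move:** one move call was refused because I left out the yaw value. It moved nothing.

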